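# Close the filler neck of the model hydro plant's tank

### The job

Put the black screw cap back on the tank's filler neck. Set it on top, turn it gently backwards (counter-clockwise from above) until you feel it drop into the thread, then screw it clockwise until it is fully home. Do not force it or press hard on the tank, leave the other things where they are, and let go of the cap at the end.

Things in the scene. Friction and masses are not known exactly. Their poses are not given: they have to be found in the camera images.
- cap_center (a point): Centre of the loose black screw cap, on its axis half-way up, 30 mm above its lower edge; x along the grip bar, z up. It stands on the table, open side down: ribbed, round, 74 mm across, 28 mm high, with an upright grip bar across its top (60 mm in all), 110 to 180 g.
- cap_bar (a point): Where to grip the cap, 50 mm above its lower edge: the bar, 56 mm long (x), 14 mm thick (y), from 28 mm (cap's roof) to 60 mm above the lower edge. Take it by its two long sides, fingertips just clear of the roof. A light grip (20 to 25 N) lets the bar give a little where the thread wedges.
- cap: The same cap; origin on its axis at the lower edge. Inside: wall 63 mm across, roof's underside 23 mm above the lower edge, and four equal pins 90 degrees apart (along and across the bar), 4.4 mm thick, 6 mm above the lower edge.
- neck_rim (a point): Centre of the rim of the upright white filler neck on the tank, 127 mm above the table; axes along the tank's sides, z up. Height of cap_center above it: cap resting on top of the thread 20 mm (23.5 mm on top of a stop); dropped into the thread's start 11 mm; screwed home 7 mm. A springy sealing ring (5 N per mm) stands 2 mm proud of the rim and is flush when the cap is home.
- neck_thread (a point): Level top of the neck's coarse four-start thread, on the neck's axis, 6.5 mm below the rim. Neck 48 mm across, 60 mm over the thread: the cap has 1.5 mm play sideways. Four gaps 90 degrees apart, 18 degrees wide, let the pins drop 9 mm. Their angle differs every time and is NOT given by this orientation. Beside each gap stands a stop 3.5 mm high and 5 degrees wide.
- neck_foot (a point): Foot of the neck on the tank's lid. Turned clockwise on top of the thread, the pins jam against the stops. Counter-clockwise they reach a gap within 90 degrees (a 3.5 mm step off a stop may come first) and are stopped there. From the drop, 50 to 62 degrees clockwise, sinking 1 mm per 10 degrees, bring it home; then it runs level some 15 degrees to a hard end stop.
- tank: The fixed clear tank with the neck, 180 x 150 mm, 100 mm high; origin under its centre; neck axis at x = -20 mm, y = 0; its lid is flat and free. A light push of about 5 N is enough to turn the cap on or into the thread; it does not turn by itself. More than 70 N between cap and tank (rim and thread added up) is forcing it; before it has dropped into the thread, 50 N.
- fitting_center (a point): Bystander: loose grey flanged pipe fitting, 68 mm across, 30 mm high, open through; this is its centre.
- screwdriver: Bystander: loose screwdriver lying on the table.
- meter: Bystander: loose multimeter lying on the table, 150 x 80 x 42 mm, origin under its centre.
- motor: Bystander: loose small motor with pump head, 100 x 44 x 44 mm, origin under its middle.
- wheel_center (a point): Bystander: loose plain white disc, 56 mm across, 18 mm high; its centre.
- mouse: Bystander: loose black computer mouse, 105 x 60 x 30 mm, origin under its centre.
Things that resemble listed ones, but are neither listed nor needed, are in the scene too. Leave any blue, purple or red look-alike of the cap alone.

How it is judged (in metres and radians):
On the way:
1. the cap has dropped, level, into the thread's start but is not yet down (horizontal distance between cap_center and neck_rim below 0.003 m and z of cap_center in the frame of neck_rim between 0.0095 and 0.0135 m and angle between cap_center's own z axis and vertical below 0.08 rad), for 0.1 s.
At the end, for the whole second after the job is handed in: The cap is on the neck, screwed fully home: its centre 7 mm above the rim's centre (at most 1 mm higher), within 3 mm of the neck's axis, level within 0.04 rad, at rest and let go (z of cap_center in the frame of neck_rim between 0.0045 and 0.008 m and horizontal distance between cap_center and neck_rim below 0.003 m and angle between cap_center's own z axis and vertical below 0.04 rad and linear speed of cap below 0.01 m/s and contact force between the fingers and cap below 0.1 N); the robot touches nothing.
It fails at once if the cap is forced: contact between cap and tank above 70 N (all contacts added up) (contact force between cap and tank above 70 N).
It fails at once if the cap is forced before it has dropped into the thread: contact between cap and tank above 50 N (all contacts added up) (z of cap_center in the frame of neck_rim above 0.017 m and contact force between cap and tank above 50 N).
It fails at once if the hand presses on the tank with more than 15 N (contact force between any of the fingers, the arm and tank above 15 N).
It fails at once if a bystander is moved more than 30 mm (distance of any of fitting_center, screwdriver, meter, motor, mouse, wheel_center from where it was at the start of the episode above 0.03 m).
It also fails if it takes over 72 s, if anything falls off the work surface, if the arm or the gripper's body presses on something with over 40 N, if the wrist force passes 120 N, or if a joint passes its speed limit or range.

### The arm

A 6-joint arm with a two-finger parallel gripper is mounted at the origin on the work surface. World frame = base frame: x ahead of the robot, y to its left, z up, the work surface at z = 0. Lengths are in m, angles in degrees, forces in N, time in s.
With the tool pointing down it reaches from about 0.375 to 0.9 m from the base axis. Payload 3.1 kg.
Tool frame: the origin (TCP) lies on the centre line of the jaws, within the pads' length; the fingertips stand 25 mm ahead of it and the grasp point (between the pads) lies 6 mm ahead of it; y points along the fingers, x is the direction in which the jaws open and shut, and the axes are right-handed (so a half turn about y gives the same grasp; the last joint's range is limited). The gripper opens to 87 mm and grips with 3 to 60 N. Pads are 19 mm wide; open, the fingers measure 117 mm over their backs; the gripper's body (75 mm by 190 mm) begins 51 mm behind the grasp point.
Start: joints at [-79.441, 30.224, 82.088, -0, 67.689, -10.227], TCP at [0.222, -0.584, 0.248] pointing down, gripper open.
Joint ranges: [-176.69, 176.69], [-43.24, 126.21], [12.49, 139.97], [-82, 262], [0, 151.66], [-163.58, 163.58]. Speed limits (degrees/s): [159.86, 159.86, 180, 180, 180, 180].

### API

Orientations are given as a 3x3 rotation matrix whose columns are the frame's x, y, z axes.
In Python, from rig import * gives the robot as it stands.
- The arm moves only by the tool play_rows, never from a script. Its argument "commands" is a list of rows, each a list of 2 entries, a list of its own where there are three numbers: the shift along the world's x, y, z in m, then the turn, a rotation vector about the world's x, y, z in rad. A call has 1 to 10 rows; each row is the pose to reach, as a shift and turn from the pose commanded when the call began; what a row does not reach only later rows make up. A row lasts 1/8 s, in which the tool goes at most 62.5 mm and 10.7 degrees, less where a joint would pass 70% of its speed; a pose out of reach is approached as far as the arm can. A call with a gripper value outside its range is refused whole. "gripper" is the finger opening in m, from 0 to 0.087, set as the call begins (left out, the last holds). The fingers move at their own pace and stop on an object; the grip force is fixed at half the most. Time passes only in rows, so rows that repeat a pose let the fingers close. It gives the time, the measured TCP pose, the force and the opening at its end, in the units of the state.
- read_state(): the state, without advancing time (a new reading comes with each control period).
- capture(name): name is "scene" or "top" or "wrist"; returns a dict with "frame" (480x640x3 uint8, red, green, blue), "depth" (480x640 float32, m along the optical axis (not along the pixel's ray), 0 where there is no reading), "mtx" (3x3 intrinsics, pixels), "cam_to_world" (4x4, takes a point from camera to world coordinates); the wrist camera has in their place "hand_eye" (4x4, takes a point from camera to tool coordinates, whose origin is the TCP and whose axes are the tool frame's). Camera axes: x right, y down, z forward; pixel columns grow to the right and rows downward; lengths in m; the calibration is good to about 2 mm. A picture is of the moment at which its call begins: read the wrist's pose just before it.
- hand_in(): hands the job in, once; it reports no verdict.
The state is a dict: "time_s": time; "joint_positions": joint angles; "qvel": joint speeds; "tau": joint torques, N m; "position": TCP position; "tcp_rot": TCP orientation; "force": force on the tool from outside, world axes, zero at the start; "moment": the same for the moment, N m; "opening": opening from 0.0 (shut) to 1.0 (fully open).
Only numpy, scipy, OpenCV 4.12 (cv2) and the standard library are available. Lean on these libraries where they do the work, as an engineer would, in place of code of your own. Each camera call takes 0.05 s, during which the arm holds its last target. There are 200 camera calls.

## Working session

There is one attempt and no reset: what is moved stays moved. The work goes in short steps, Python scripts to look and compute and a tool call to move; the robot and the scene stay as the last step left them, time stands still between calls to the robot, and variables do not carry over. Pictures are saved under pics/ and viewed, about 8 in all and at most 12, crops included, and the job is handed in when it is done.

Besides the shell and the picture viewer there is one more tool, called after "Request:" as a command line: name --argument value ..., lists and objects as JSON in quotes. play_rows: Moves the arm, as the interface text tells. Its arguments: {"type":"object","properties":{"commands":{"type":"array"},"gripper":{"type":"number"}},"required":["commands"]}

```bash
mkdir -p pics; ls
python3 - <<'E'
from rig import *
import cv2,numpy as np
s=read_state();print(s)
for n in ("scene","top"):
    c=capture(n);cv2.imwrite(f"pics/{n}0.png",c["frame"][:,:,::-1]);np.savez(f"{n}0.npz",**c)
    print(n,c["mtx"],c["cam_to_world"])
E
```

```text
pics
{'time_s': 0.0, 'joint_positions': array([-7.94419549e+01,  3.02796956e+01,  8.21555373e+01, -8.08134544e-04,
        6.76862433e+01, -1.02263699e+01]), 'qvel': array([-0.03832763, -0.04545023,  0.10863647, -0.03573008, -0.02017843,
       -0.11620509]), 'tau': array([ 5.46308329e-04, -4.40044570e+01, -1.76594371e+01,  6.32212101e-02,
        5.82743017e-02, -1.79556300e-04]), 'position': array([ 0.22169379, -0.58365564,  0.24656844]), 'tcp_rot': array([[ 3.54857267e-01, -4.01307519e-04,  9.34920403e-01],
       [-9.34918155e-01,  2.08187330e-03,  3.54857308e-01],
       [-2.08879273e-03, -9.99997752e-01,  3.63578182e-04]]), 'force': array([-0.77370791, -0.63943012,  0.41064105]), 'moment': array([-0.0368426 , -0.00372357, -0.00123929]), 'opening': 1.0021226534877252}
scene [[447.19173624   0.         322.00414009]
 [  0.         447.19173624 243.91830803]
 [  0.           0.           1.        ]] [[ 0.2241267   0.81472979 -0.5347734   1.06034044]
 [ 0.9745181  -0.182272    0.13073406 -0.13675568]
 [ 0.00903871 -0.55044735 -0.83482095  0.96891022]
 [ 0.          0.          0.          1.        ]]
top [[544.25032241   0.         322.46357052]
 [  0.         544.25032241 236.83861534]
 [  0.           0.           1.        ]] [[ 0.00871963 -0.99852786  0.05353573  0.4253272 ]
 [-0.99992144 -0.00918889 -0.00852538  0.00434058]
 [ 0.00900477 -0.05345719 -0.99852954  1.69382684]
 [ 0.          0.          0.          1.        ]]
```

View pics/top0.png

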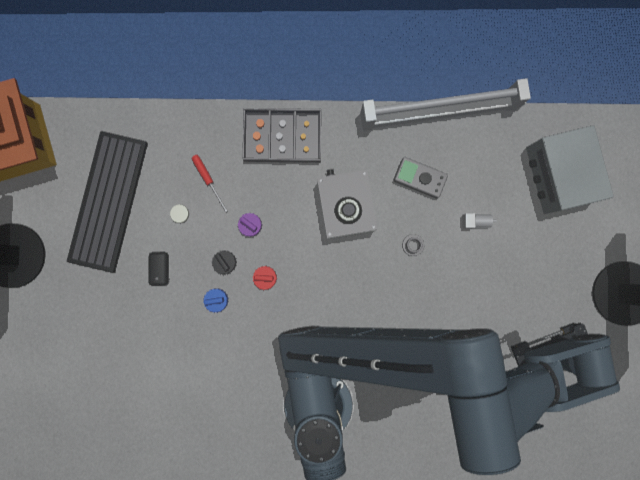

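View pics/scene0.png

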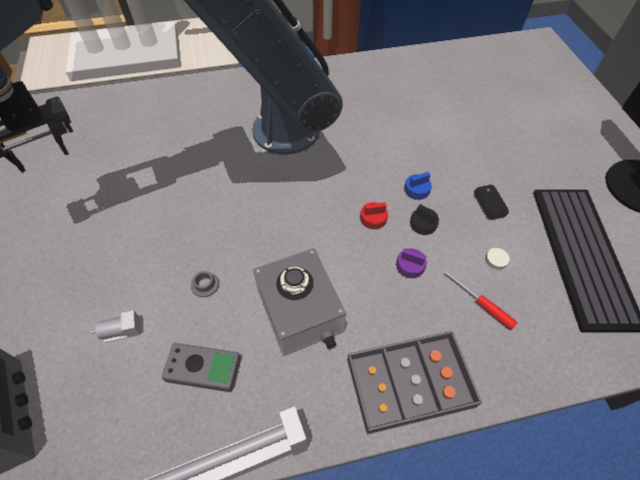

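```bash
cat > h.py <<'E'
from rig import *
import cv2,numpy as np
def ray(c,T,u,v,z):
    d=T[:3,:3]@(np.linalg.inv(c["mtx"])@[u,v,1]);o=T[:3,3]
    return o+d*(z-o[2])/d[2]
def wrist():
    s=read_state();c=capture("wrist")
    T=np.eye(4);T[:3,:3]=s["tcp_rot"];T[:3,3]=s["position"]
    return s,c,T@c["hand_eye"]
E
python3 - <<'E'
from h import *
t=dict(np.load("top0.npz"));s=dict(np.load("scene0.npz"))
for n,c,u,v,z in(("cap",t,224,262,.03),("cap",s,425,219,.03),("rim",t,348,210,.127),("rim",s,294,281,.127)):
    print(n,ray(c,c["cam_to_world"],u,v,z))
def crop(c,u,v,r=40): return cv2.resize(c["frame"][v-r:v+r,u-r:u+r,::-1],(400,300) if 0 else (300,300),interpolation=cv2.INTER_CUBIC)
cv2.imwrite("pics/c1.png",np.vstack([np.hstack([crop(t,224,262),crop(s,425,219)]),np.hstack([crop(t,348,210),crop(s,294,281)])]))
print(capture("wrist")["hand_eye"])
E
```

```text
cap [0.43494377 0.28968771 0.03      ]
cap [0.44161144 0.29091443 0.03      ]
rim [ 0.5877362  -0.08220957  0.127     ]
rim [ 0.60045915 -0.08458644  0.127     ]
[[ 9.99999958e-01 -2.58220342e-05  2.88676758e-04 -8.59671350e-04]
 [-2.83907866e-04 -2.87581827e-01  9.57756029e-01 -1.36325810e-01]
 [ 5.82869808e-05 -9.57756071e-01 -2.87581823e-01  7.98581397e-02]
 [ 0.00000000e+00  0.00000000e+00  0.00000000e+00  1.00000000e+00]]
```

View pics/c1.png

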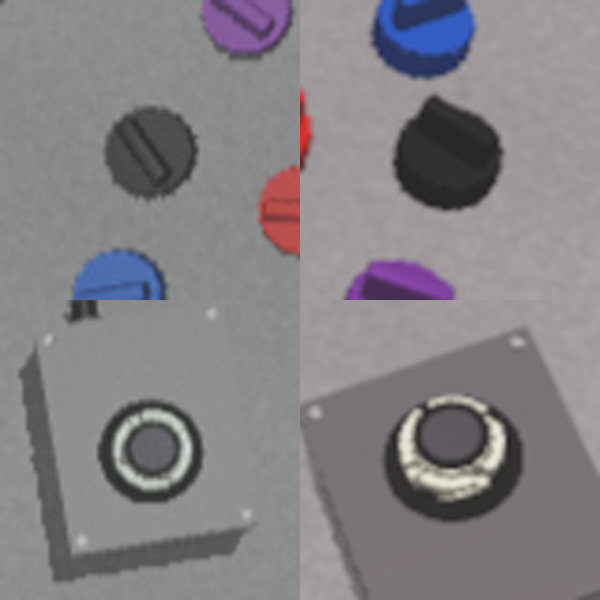

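The black cap with the bar is at top (224,262) and scene (425,219). The look-alikes are purple (250,225), red (265,278) and blue (216,300). Only the black one fits, and the crop shows its grip bar at about 38° to world x. The neck is at top (348,210). I'll go over the neck first and look, then go to the cap.

Request:
play_rows --commands '[[[0.03,0.04,0],[0,0,0.03]],[[0.07,0.095,0.003],[0,0,0.06]],[[0.11,0.15,0.006],[0,0,0.09]],[[0.15,0.205,0.01],[0,0,0.12]],[[0.19,0.26,0.01],[0,0,0.15]],[[0.23,0.315,0.01],[0,0,0.18]],[[0.27,0.37,0.01],[0,0,0.21]],[[0.31,0.425,0.01],[0,0,0.25]],[[0.35,0.475,0.01],[0,0,0.28]],[[0.37,0.5,0.01],[0,0,0.3]]]'

```text
time_s: 1.4
position: [0.5867, -0.0902, 0.2574]
tcp_rot: [[0.616, -0.0, 0.788], [-0.788, -0.0, 0.616], [0.0, -1.0, -0.0]]
force: [-0.1, -0.8, 0.7]
opening: 1.001
```

Request:
play_rows --commands '[[[0,0,0],[0,0,0]],[[0,0,0],[0,0,0]],[[0,0,0],[0,0,0]],[[0,0,0],[0,0,0]]]'

```text
time_s: 1.9
position: [0.5851, -0.0934, 0.2576]
tcp_rot: [[0.613, -0.0, 0.79], [-0.79, -0.0, 0.613], [-0.0, -1.0, -0.0]]
force: [0.9, 0.7, 0.1]
opening: 1.0
```

Run:
```python
from h import *
s,c,T=wrist()
print(s["time_s"],s["position"],s["tcp_rot"],s["force"])
cv2.imwrite("pics/neck.png",c["frame"][:,:,::-1]);np.savez("neck.npz",T=T,**c)
print(c["mtx"])
```

```text
1.9 [ 0.58511878 -0.09337794  0.25759901] [[ 6.13414516e-01 -2.81793096e-04  7.89761073e-01]
 [-7.89761105e-01 -4.89250430e-06  6.13414539e-01]
 [-1.68992073e-04 -9.99999960e-01 -2.25550360e-04]] [0.90467786 0.72057501 0.09536846]
[[430.33715413   0.         314.40091318]
 [  0.         430.33715413 236.04612704]
 [  0.           0.           1.        ]]
```

View pics/neck.png

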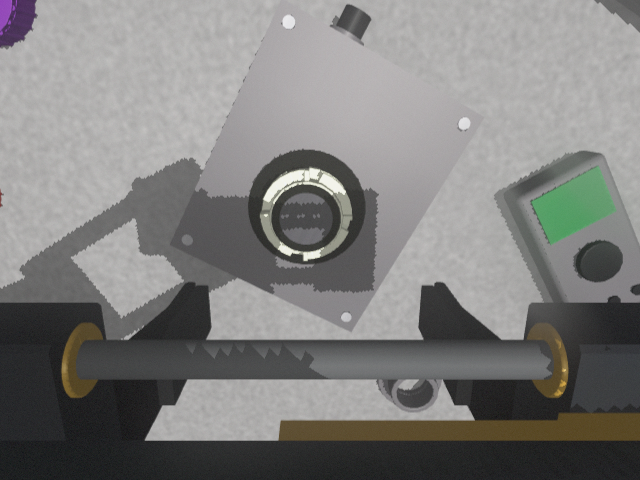

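Wrist view: the neck ring (white rim and thread) is around (305,215), with the grey fitting at (412,390) and the meter at right. Next I'll measure with depth.

Run:
```python
from h import *
c=dict(np.load("neck.npz"));T=c["T"]
v,u=np.mgrid[150:280,230:390];d=c["depth"][150:280,230:390]
P=np.stack([(u-c["mtx"][0,2])/c["mtx"][0,0]*d,(v-c["mtx"][1,2])/c["mtx"][1,1]*d,d],-1)
W=P@T[:3,:3].T+T[:3,3]
print("depth range",d.min(),d.max())
z=W[...,2];print(np.histogram(z[d>0],bins=np.arange(.09,.14,.003)))
m=(z>.122)
(x,y),r=cv2.minEnclosingCircle((W[m][:,:2]*1000).astype(np.float32));print("z>.122 circ",x,y,r,m.sum())
m=(z>.115)
(x,y),r=cv2.minEnclosingCircle((W[m][:,:2]*1000).astype(np.float32));print("z>.115 circ",x,y,r,m.sum())
# white mask rim
f=c["frame"][150:280,230:390].astype(int);w=(f.min(2)>130)&((f[...,0]-f[...,2])>5)
(x,y),r=cv2.minEnclosingCircle((W[w&(z>.115)][:,:2]*1000).astype(np.float32));print("white",x,y,r)
# dark collar ring on lid: contour ellipse, at lid z~.1?
dk=((f.max(2)<60)).astype(np.uint8)
cx,cy=x/1000,y/1000
R=np.hypot(W[...,0]-cx,W[...,1]-cy);A=np.degrees(np.arctan2(W[...,1]-cy,W[...,0]-cx))
for a in range(-180,180,10):
    k=(R>.0258)&(R<.029)&(A>=a)&(A<a+10)&(z>.1)
    print(a,k.sum(),np.round(np.percentile(z[k],[10,50,90])*1000,1) if k.any() else "")
```

```text
depth range 0.0 0.42629007
(array([   0,    0, 3978, 9677,  516,   34,  156,  166,   61, 1153,  668,
        388, 3226,  633,    0,    0]), array([0.09 , 0.093, 0.096, 0.099, 0.102, 0.105, 0.108, 0.111, 0.114,
       0.117, 0.12 , 0.123, 0.126, 0.129, 0.132, 0.135, 0.138]))
z>.122 circ 607.2612915039062 -71.42390441894531 49.26459884643555 4399
z>.115 circ 606.75634765625 -71.36041259765625 49.6474723815918 6195
white 606.75634765625 -71.36041259765625 49.6474723815918
-180 34 [127.8 128.3 129.1]
-170 36 [127.5 128.6 129.6]
-160 31 [127.9 128.6 129.1]
-150 32 [127.6 128.6 129.5]
-140 37 [127.7 128.4 129.3]
-130 34 [127.5 128.3 129. ]
-120 38 [127.6 128.5 129.6]
-110 35 [126.9 127.9 128.6]
-100 35 [123.9 127.3 128.8]
-90 36 [119.1 120.  121.1]
-80 35 [118.5 119.6 120.3]
-70 34 [100.9 101.5 117.4]
-60 35 [100.6 101.4 102. ]
-50 31 [100.7 101.4 102.2]
-40 29 [100.5 100.8 101.7]
-30 14 [100.3 101.  102. ]
-20 2 [100.1 100.1 100.1]
-10 5 [100.1 100.5 100.6]
0 0 
10 0 
20 0 
30 0 
40 0 
50 0 
60 0 
70 5 [100.1 100.3 101.1]
80 12 [100.2 101.  101.5]
90 28 [100.4 101.3 102. ]
100 34 [100.5 101.5 102.3]
110 31 [100.9 101.4 102. ]
120 34 [100.4 101.1 101.8]
130 34 [101.3 119.  120.4]
140 31 [118.8 119.7 120.4]
150 24 [119.7 126.  127.9]
160 38 [127.  127.9 128.9]
170 37 [127.6 128.3 129.5]
```

```bash
cat > neck.py <<'E'
from h import *
from scipy.optimize import least_squares
def fitneck(c,T,c0,z0=.117,z1=.1305):
    v,u=np.mgrid[0:480,0:640];d=c["depth"]
    P=np.stack([(u-c["mtx"][0,2])/c["mtx"][0,0]*d,(v-c["mtx"][1,2])/c["mtx"][1,1]*d,d],-1)
    W=P@T[:3,:3].T+T[:3,3];z=W[...,2]
    m=((z>z0)&(z<z1)&(np.hypot(W[...,0]-c0[0],W[...,1]-c0[1])<.045)&(d>0)).astype(np.uint8)
    cs,_=cv2.findContours(m,cv2.RETR_EXTERNAL,cv2.CHAIN_APPROX_NONE);k=max(cs,key=cv2.contourArea)[:,0]
    q=W[k[:,1],k[:,0],:2]
    r=least_squares(lambda p:np.hypot(*(q-p[:2]).T)-p[2],[*c0,.027],loss="soft_l1",f_scale=.001)
    return r.x,W,m,np.median(np.abs(r.fun))
if __name__=="__main__":
    c=dict(np.load("neck.npz"))
    for z0 in(.116,.124):
        x,W,m,e=fitneck(c,c["T"],[.594,-.083],z0);print(z0,x,e)
    x,W,m,e=fitneck(c,c["T"],[.594,-.083],.116)
    z=W[...,2];R=np.hypot(W[...,0]-x[0],W[...,1]-x[1]);A=np.degrees(np.arctan2(W[...,1]-x[1],W[...,0]-x[0]))
    k=(R<.0235)&(z>.12)&(z<.135);print("rim z",np.median(z[k]),k.sum(),np.mean(W[k],0))
    for a in range(-180,180,10):
        k=(R>.026)&(R<.0295)&(A>=a)&(A<a+10)&(z>.1)
        print(a,k.sum(),np.round(np.percentile(z[k],[10,50,90])*1000,1) if k.any() else "")
E
python3 neck.py
```

```text
0.116 [ 0.59057165 -0.08142179  0.02935726] 0.000578365022754778
0.124 [ 0.59069088 -0.08129624  0.0233467 ] 0.00019348286154739075
rim z 0.12822025172254925 4075 [ 0.5915727  -0.08076726  0.12806996]
-180 37 [118.8 119.7 120.3]
-170 27 [118.3 119.5 120.4]
-160 7 [110.  111.  111.5]
-150 25 [119.3 122.7 124.2]
-140 40 [119.2 120.  120.8]
-130 37 [118.8 119.8 120.4]
-120 34 [118.6 119.3 120.3]
-110 39 [118.9 119.7 120.8]
-100 37 [118.7 119.6 120.4]
-90 37 [118.8 119.7 120.5]
-80 52 [110.5 118.5 120.2]
-70 22 [110.6 111.2 112.2]
-60 36 [121.  122.7 124.1]
-50 38 [119.2 119.9 120.6]
-40 40 [118.9 119.6 120.2]
-30 1058 [328.2 334.8 340.8]
-20 727 [318.4 336.2 341.6]
-10 585 [314.4 318.2 319.5]
0 245 [119.6 316.2 318.2]
10 52 [110.  118.9 120.3]
20 39 [110.4 111.  112.1]
30 49 [101.6 119.9 123.8]
40 54 [101.5 119.5 120.5]
50 50 [101.4 119.4 120.5]
60 51 [118.2 119.7 314.8]
70 500 [313.9 316.9 318.9]
80 481 [315.2 318.9 319.8]
90 1150 [319.2 338.  341.5]
100 34 [118.9 119.9 121. ]
110 31 [110.5 111.1 112.1]
120 58 [111.1 119.4 123.7]
130 32 [118.9 119.9 120.3]
140 38 [118.7 119.6 120.8]
150 37 [118.7 119.8 120.6]
160 38 [118.9 119.9 120.5]
170 35 [118.6 119.5 120.5]
```

Neck centre is (0.5906, -0.0813), and the gaps show up in the depth. Now over the cap.

Request:
play_rows --commands '[[[-0.01,0.03,0],[0,0,0]],[[-0.03,0.08,0],[0,0,0]],[[-0.05,0.13,0],[0,0,0]],[[-0.07,0.18,-0.005],[0,0,0]],[[-0.09,0.23,-0.01],[0,0,0]],[[-0.11,0.28,-0.01],[0,0,0]],[[-0.13,0.33,-0.01],[0,0,0]],[[-0.14,0.365,-0.01],[0,0,0]],[[-0.147,0.383,-0.01],[0,0,0]],[[-0.147,0.383,-0.01],[0,0,0]]]' --gripper 0.05

```text
time_s: 3.2
position: [0.4384, 0.2914, 0.2477]
tcp_rot: [[0.617, 0.0, 0.787], [-0.787, -0.0, 0.617], [0.0, -1.0, 0.0]]
force: [0.1, -0.5, 0.4]
opening: 0.574
```

Request:
play_rows --commands '[[[0,0,0],[0,0,0]],[[0,0,0],[0,0,0]],[[0,0,0],[0,0,0]]]'

```text
time_s: 3.58
position: [0.4392, 0.2902, 0.2476]
tcp_rot: [[0.614, 0.0, 0.789], [-0.789, -0.0, 0.614], [0.0, -1.0, -0.0]]
force: [0.2, 0.1, 0.9]
opening: 0.573
```

Run:
```python
from h import *
from neck import fitneck
c=dict(np.load("neck.npz"));x,W,m,e=fitneck(c,c["T"],[.594,-.083],.116)
z=W[...,2];R=np.hypot(W[...,0]-x[0],W[...,1]-x[1]);A=np.degrees(np.arctan2(W[...,1]-x[1],W[...,0]-x[0]))
k=(R>.0255)&(R<.0295)&(z>.1085)&(z<.113);print("gap mod90",np.percentile(A[k]%90,[2,10,50,90,98]),k.sum())
k=(R>.0255)&(R<.0295)&(z>.1222)&(z<.125);print("stop mod90",np.percentile(A[k]%90,[2,10,50,90,98]),k.sum())
s,c,T=wrist()
print(s["time_s"],s["position"],s["tcp_rot"],s["opening"])
cv2.imwrite("pics/cap.png",c["frame"][:,:,::-1]);np.savez("cap.npz",T=T,**c)
_,W,_,_=fitneck(c,T,[.438,.29],-.1,1)
z=W[...,2];r=np.hypot(W[...,0]-.438,W[...,1]-.29)
print(np.histogram(z[r<.05],bins=np.arange(0,.08,.004)))
for n,lo,hi in(("bar",.052,.07),("roof+bar",.018,.07)):
    m=((z>lo)&(z<hi)&(r<.06)).astype(np.uint8)
    cs,_=cv2.findContours(m,cv2.RETR_EXTERNAL,cv2.CHAIN_APPROX_NONE);k=max(cs,key=cv2.contourArea)
    mm=np.zeros_like(m);cv2.drawContours(mm,[k],-1,1,-1);q=W[(mm>0)&(m>0)][:,:2]*1000
    print(n,len(q),cv2.minAreaRect(q.astype(np.float32)),cv2.minEnclosingCircle(q.astype(np.float32)),np.median(W[(mm>0)&(m>0)][:,2]))
```

```text
gap mod90 [14.86471603 17.17005081 24.63555244 31.61101926 33.42182623] 185
stop mod90 [33.61800403 34.59156054 36.63069234 38.9874025  39.30408358] 91
3.575 [0.43922205 0.2902094  0.24756957] [[ 6.14125958e-01  3.76159246e-05  7.89208025e-01]
 [-7.89208023e-01 -5.52594340e-05  6.14125959e-01]
 [ 6.67121046e-05 -9.99999998e-01 -4.24946335e-06]] 0.5730560926584144
(array([ 612,   29,   38,   41,   43,   67, 3553,  565,   14,   14,    8,
         16,   15,   28, 1103,  108,    0,    0,    0]), array([0.   , 0.004, 0.008, 0.012, 0.016, 0.02 , 0.024, 0.028, 0.032,
       0.036, 0.04 , 0.044, 0.048, 0.052, 0.056, 0.06 , 0.064, 0.068,
       0.072, 0.076]))
bar 1239 ((435.7947692871094, 295.2098693847656), (55.10551071166992, 14.0159273147583), 35.718544006347656) ((435.5354919433594, 295.41790771484375), 27.757783889770508) 0.05892481109593328
roof+bar 5514 ((436.0580139160156, 295.2991943359375), (72.15595245361328, 73.28976440429688), 35.962806701660156) ((435.31591796875, 294.7425842285156), 37.08652114868164) 0.02745998993696161
```

View pics/cap.png

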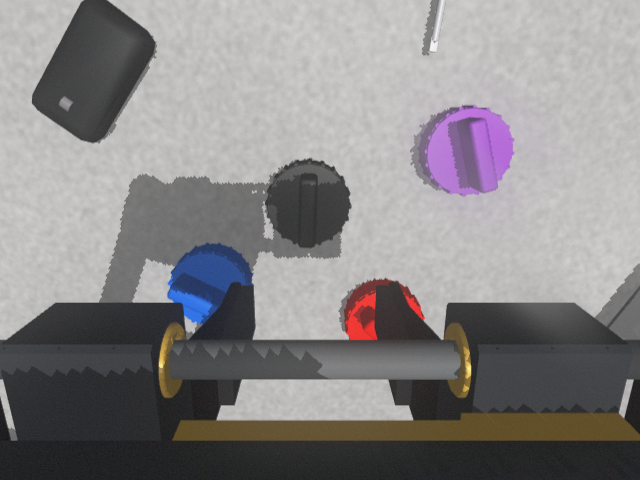

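The black cap is at pixel (308,203) with its bar lengthwise, and blue and red are clear of the fingers. Cap centre is (0.4357, 0.2952), bar at 35.8°.

Request:
play_rows --commands '[[[-0.002,0.003,-0.02],[0,0,-0.02]],[[-0.0035,0.005,-0.06],[0,0,-0.037]],[[-0.0035,0.005,-0.1],[0,0,-0.037]],[[-0.0035,0.005,-0.14],[0,0,-0.037]],[[-0.0035,0.005,-0.165],[0,0,-0.037]],[[-0.0035,0.005,-0.18],[0,0,-0.037]],[[-0.0035,0.005,-0.188],[0,0,-0.037]],[[-0.0035,0.005,-0.19],[0,0,-0.037]],[[-0.0035,0.005,-0.19],[0,0,-0.037]],[[-0.0035,0.005,-0.19],[0,0,-0.037]]]'

```text
time_s: 4.88
position: [0.4358, 0.2962, 0.0583]
tcp_rot: [[0.586, 0.002, 0.81], [-0.81, 0.001, 0.586], [0.0, -1.0, 0.002]]
force: [-0.5, -0.4, -0.1]
opening: 0.569
```

```bash
python3 -c "
from h import *
s=read_state();print(s['position'],np.degrees(np.arctan2(*s['tcp_rot'][1::-1,0])),s['force'],s['joint_positions'])"
```

```text
[0.43575927 0.29623985 0.05831952] -54.142901683855406 [-0.48240118 -0.39354997 -0.05105244] [2.20470143e+01 4.01542533e+01 1.04212731e+02 2.77201236e-03
 3.55393168e+01 7.61876450e+01]
```

Request:
play_rows --commands '[[[0,-0.001,-0.001],[0,0,0]],[[0,-0.001,-0.002],[0,0,0]],[[0,-0.001,-0.002],[0,0,0]]]'

```text
time_s: 5.25
position: [0.4352, 0.295, 0.0555]
tcp_rot: [[0.586, -0.0, 0.811], [-0.811, -0.0, 0.586], [-0.0, -1.0, -0.0]]
force: [0.0, -0.4, -0.7]
opening: 0.579
```

Request:
play_rows --commands '[[[0,0,0],[0,0,0]],[[0,0,0],[0,0,0]],[[0,0,0],[0,0,0]],[[0,0,0],[0,0,0]],[[0,0,0],[0,0,0]],[[0,0,0],[0,0,0]]]' --gripper 0

```text
time_s: 6.0
position: [0.4353, 0.295, 0.0556]
tcp_rot: [[0.586, 0.0, 0.81], [-0.81, -0.0, 0.586], [0.0, -1.0, 0.0]]
force: [0.8, -0.4, 0.3]
opening: 0.156
```

Request:
play_rows --commands '[[[0,0,0.01],[0,0,0]],[[0,0,0.04],[0,0,0]],[[0,0,0.08],[0,0,0]],[[0,0,0.12],[0,0,0]],[[0,0,0.155],[0,0,0]],[[0,0,0.18],[0,0,0]],[[0,0,0.19],[0,0,0]],[[0,0,0.19],[0,0,0]]]'

```text
time_s: 7.0
position: [0.4352, 0.295, 0.2459]
tcp_rot: [[0.586, 0.001, 0.81], [-0.81, 0.0, 0.586], [0.0, -1.0, 0.001]]
force: [0.1, 0.2, -2.5]
opening: 0.16
```

Request:
play_rows --commands '[[[0.01,-0.02,0],[0,0,0.05]],[[0.03,-0.06,0],[0,0,0.15]],[[0.05,-0.11,0],[0,0,0.28]],[[0.07,-0.16,0],[0,0,0.42]],[[0.09,-0.21,0],[0,0,0.56]],[[0.11,-0.26,0],[0,0,0.7]],[[0.13,-0.31,0],[0,0,0.84]],[[0.145,-0.35,0],[0,0,0.94]],[[0.153,-0.37,0],[0,0,0.99]],[[0.155,-0.376,0],[0,0,1.0]]]'

```text
time_s: 8.25
position: [0.5898, -0.0822, 0.2436]
tcp_rot: [[0.999, -0.003, -0.053], [0.053, 0.001, 0.999], [-0.003, -1.0, 0.001]]
force: [0.4, 1.2, -2.1]
opening: 0.16
```

Request:
play_rows --commands '[[[0,0,0],[0,0,0]],[[0,0,0],[0,0,0]],[[0,0,0],[0,0,0]],[[0,0,0],[0,0,0]]]'

```text
time_s: 8.75
position: [0.5902, -0.0803, 0.2457]
tcp_rot: [[0.998, 0.0, -0.056], [0.056, 0.0, 0.998], [0.0, -1.0, 0.0]]
force: [-0.1, -0.0, -1.5]
opening: 0.16
```

```bash
cat > st.py <<'E'
from h import *
s=read_state();print(s['time_s'],s['position'],"yaw",np.degrees(np.arctan2(*s['tcp_rot'][1::-1,0])),"F",s['force'],"M",s["moment"],"q",s['joint_positions'].round(1),"op",s["opening"])
E
python3 st.py
python3 - <<'E'
from h import *
s,c,T=wrist();cv2.imwrite("pics/held.png",c["frame"][:,:,::-1]);np.savez("held.npz",T=T,**c)
E
```

```text
8.75 [ 0.59016536 -0.08027574  0.24571079] yaw 3.1993174742066377 F [-0.08467289 -0.00483088 -1.53389235] M [ 0.06691884 -0.13804099 -0.01231609] q [-18.5  28.1  86.6   0.   65.4 -21.7] op 0.1597665751670265
```

View pics/held.png

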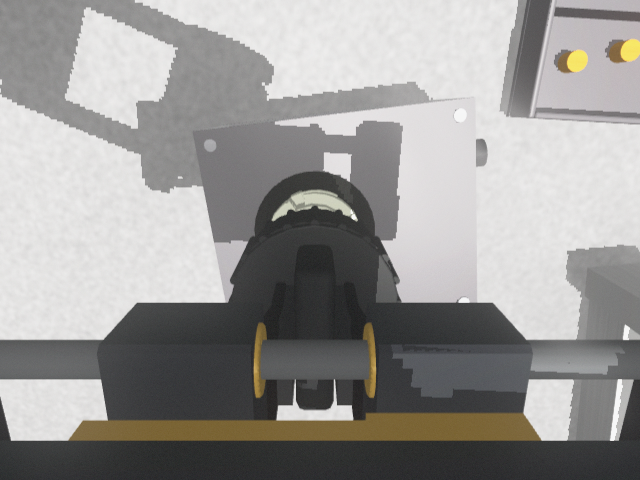

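The cap is held level in the jaws, with its rim arc at about (315,235) in front of the neck. Next I'll fit the cap's centre relative to the TCP.

Run:
```python
from h import *
from neck import fitneck
from scipy.optimize import least_squares
c=dict(np.load("held.npz"));T=c["T"];tcp=np.array([.59017,-.08028])
_,W,_,_=fitneck(c,T,[.5906,-.0813],.0,1)
z=W[...,2];d=c["depth"]
m=((z>.205)&(z<.224)&(d>0)&(np.hypot(*(W[...,:2]-tcp).transpose(2,0,1))<.05)).astype(np.uint8)
print(m.sum(),np.median(z[m>0]))
cs,_=cv2.findContours(m,cv2.RETR_EXTERNAL,cv2.CHAIN_APPROX_NONE);k=max(cs,key=cv2.contourArea)[:,0]
q=W[k[:,1],k[:,0],:2]; q=q[(q[:,1]-tcp[1])>0.012]
print(len(q),q.min(0)-tcp,q.max(0)-tcp)
for r in(.037,.0365):
    f=least_squares(lambda p:np.hypot(*(q-p).T)-r,tcp,loss="soft_l1",f_scale=.0007);print(f.x-tcp,np.abs(f.fun).mean())
zz=z[(m>0)];A=np.c_[W[m>0][:,:2]-tcp,np.ones(len(zz))]
k=np.abs(zz-np.median(zz))<.003;print("roof plane",np.linalg.lstsq(A[k],zz[k],rcond=None)[0])
```

```text
8950 0.21722547612638948
328 [-0.03213936  0.01201914] [0.03496694 0.03742844]
[ 0.00045907 -0.00205994] 0.004553354670160538
[ 0.00048472 -0.00146436] 0.004562425824717949
roof plane [ 0.00203223 -0.00872011  0.21741447]
```

Request:
play_rows --commands '[[[0,-0.001,-0.01],[0,0,0]],[[0.0004,-0.0014,-0.025],[0,0,0]],[[0.0004,-0.0014,-0.04],[0,0,0]],[[0.0004,-0.0014,-0.052],[0,0,0]],[[0.0004,-0.0014,-0.06],[0,0,0]],[[0.0004,-0.0014,-0.066],[0,0,0]],[[0.0004,-0.0014,-0.068],[0,0,0]],[[0.0004,-0.0014,-0.068],[0,0,0]],[[0.0004,-0.0014,-0.068],[0,0,0]]]'

```text
time_s: 9.93
position: [0.591, -0.0825, 0.178]
tcp_rot: [[0.998, 0.001, -0.055], [0.055, -0.0, 0.998], [0.001, -1.0, -0.0]]
force: [0.4, -0.3, -1.7]
opening: 0.159
```

```bash
python3 st.py
```

```text
9.925 [ 0.59096633 -0.08246962  0.177988  ] yaw 3.1504282547543685 F [ 0.44204048 -0.31724376 -1.6919828 ] M [ 0.00972235 -0.13388364 -0.04185059] q [-18.7  32.9  90.1   0.   56.9 -21.8] op 0.1591140925615858
```

Request:
play_rows --commands '[[[-0.0003,0.0006,-0.001],[0,0,0]],[[-0.0003,0.0006,-0.002],[0,0,0]],[[-0.0003,0.0006,-0.003],[0,0,0]],[[-0.0003,0.0006,-0.004],[0,0,0]],[[-0.0003,0.0006,-0.004],[0,0,0]]]'

```text
time_s: 10.55
position: [0.5903, -0.0818, 0.1734]
tcp_rot: [[0.998, -0.0, -0.055], [0.055, 0.0, 0.998], [-0.0, -1.0, 0.0]]
force: [-0.2, 0.1, -2.1]
opening: 0.157
```

Request:
play_rows --commands '[[[0,0,-0.0005],[0,0,0]],[[0,0,-0.001],[0,0,0]],[[0,0,-0.001],[0,0,0]]]'

```text
time_s: 10.92
position: [0.5903, -0.0818, 0.1725]
tcp_rot: [[0.998, -0.0, -0.055], [0.055, 0.0, 0.998], [-0.0, -1.0, 0.0]]
force: [1.0, 0.4, -3.0]
opening: 0.159
```

```bash
python3 st.py
```

```text
10.925 [ 0.59034146 -0.08180708  0.17250804] yaw 3.1480811398877226 F [ 1.04290219  0.38806572 -3.00694405] M [ 0.05050792 -0.0817767  -0.01322375] q [-18.6  33.3  90.4  -0.   56.3 -21.8] op 0.15898056655830473
```

Request:
play_rows --commands '[[[0,0,-0.0005],[0,0,0]],[[0,0,-0.001],[0,0,0]],[[0,0,-0.001],[0,0,0]]]'

```text
time_s: 11.3
position: [0.5905, -0.0818, 0.1721]
tcp_rot: [[0.998, 0.0, -0.055], [0.055, -0.0, 0.998], [0.0, -1.0, -0.0]]
force: [-1.0, 0.6, 3.0]
opening: 0.158
```

Request:
play_rows --commands '[[[0,0,-0.0005],[0,0,0]],[[0,0,-0.001],[0,0,0]],[[0,0,-0.001],[0,0,0]]]'

```text
time_s: 11.68
position: [0.5905, -0.0818, 0.1719]
tcp_rot: [[0.998, 0.001, -0.055], [0.055, -0.0, 0.998], [0.001, -1.0, -0.0]]
force: [-3.1, 0.9, 7.4]
opening: 0.157
```

Request:
play_rows --commands '[[[0,0,0],[0,0,0.03]],[[0,0,0],[0,0,0.06]],[[0,0,0],[0,0,0.09]],[[0,0,0],[0,0,0.12]],[[0,0,0],[0,0,0.15]],[[0,0,0],[0,0,0.18]],[[0,0,0],[0,0,0.21]],[[0,0,0],[0,0,0.24]],[[0,0,0],[0,0,0.26]]]'

```text
time_s: 12.8
position: [0.5914, -0.0814, 0.1717]
tcp_rot: [[0.951, 0.003, -0.31], [0.31, 0.001, 0.951], [0.003, -1.0, -0.0]]
force: [0.8, 1.2, 5.0]
opening: 0.159
```

```bash
python3 st.py
```

```text
12.8 [ 0.59142616 -0.08143702  0.17170036] yaw 18.032975927012743 F [0.82853428 1.24147371 5.04426606] M [ 0.39266998  0.03817352 -0.11549913] q [-18.6  33.4  90.4   0.1  56.  -36.7] op 0.1592628825037299
```

Pins are now at about 18°. I'll continue gently towards the gap at 24°.

Request:
play_rows --commands '[[[0,0,0],[0,0,0.02]],[[0,0,0],[0,0,0.04]],[[0,0,0],[0,0,0.06]],[[0,0,0],[0,0,0.08]],[[0,0,0],[0,0,0.08]]]'

```text
time_s: 13.42
position: [0.59, -0.0819, 0.17]
tcp_rot: [[0.923, -0.001, -0.385], [0.385, 0.0, 0.923], [-0.001, -1.0, 0.001]]
force: [0.4, 0.3, -2.7]
opening: 0.155
```

```bash
python3 st.py
```

```text
13.425 [ 0.59002603 -0.08185776  0.16998147] yaw 22.639547635646057 F [ 0.38816732  0.31180401 -2.69127223] M [ 0.03307845 -0.1223261  -0.0230868 ] q [-18.6  33.5  90.5  -0.   56.  -41.3] op 0.15519113781811802
```

It dropped into the gap: the force vanished and z went down. Now I follow it down.

Request:
play_rows --commands '[[[0.0003,0,-0.001],[0,0,0]],[[0.0003,0,-0.002],[0,0,0]],[[0.0003,0,-0.003],[0,0,0]],[[0.0003,0,-0.004],[0,0,0]],[[0.0003,0,-0.005],[0,0,0]],[[0.0003,0,-0.006],[0,0,0]],[[0.0003,0,-0.006],[0,0,0]]]'

```text
time_s: 14.3
position: [0.5907, -0.0818, 0.1645]
tcp_rot: [[0.923, -0.0, -0.385], [0.385, 0.0, 0.923], [-0.0, -1.0, 0.0]]
force: [-1.2, -0.4, -1.7]
opening: 0.159
```

Request:
play_rows --commands '[[[0,0,-0.0005],[0,0,0]],[[0,0,-0.001],[0,0,0]],[[0,0,-0.001],[0,0,0]]]'

```text
time_s: 14.68
position: [0.5907, -0.0818, 0.1636]
tcp_rot: [[0.923, 0.0, -0.385], [0.385, -0.0, 0.923], [0.0, -1.0, -0.0]]
force: [-0.1, -0.1, -0.7]
opening: 0.158
```

Request:
play_rows --commands '[[[0,0,-0.0005],[0,0,0]],[[0,0,-0.001],[0,0,0]],[[0,0,-0.001],[0,0,0]]]'

```text
time_s: 15.05
position: [0.5908, -0.0818, 0.1634]
tcp_rot: [[0.923, 0.001, -0.385], [0.385, -0.0, 0.923], [0.0, -1.0, -0.0]]
force: [-1.7, 0.4, 5.0]
opening: 0.158
```

Request:
play_rows --commands '[[[0,0,-0.0005],[0,0,0]],[[0,0,-0.0005],[0,0,0]],[[0,0,-0.0005],[0,0,0]]]'

```text
time_s: 15.42
position: [0.5908, -0.0818, 0.1633]
tcp_rot: [[0.923, 0.001, -0.385], [0.385, -0.0, 0.923], [0.001, -1.0, -0.001]]
force: [-1.8, 0.9, 8.1]
opening: 0.161
```

```bash
python3 st.py
```

```text
15.425 [ 0.59081985 -0.0818407   0.16331953] yaw 22.63819356623256 F [-1.78867062  0.90465797  8.10647648] M [0.15614827 0.41355088 0.05346919] q [-18.6  34.1  90.8  -0.   55.1 -41.2] op 0.16054354360467038
```

Seated in the thread's start (9 mm drop, 8 N). Now screw clockwise while sinking.

Request:
play_rows --commands '[[[0,0,-0.0001],[0,0,-0.04]],[[0,0,-0.0003],[0,0,-0.08]],[[0,0,-0.0005],[0,0,-0.12]],[[0,0,-0.0007],[0,0,-0.16]],[[0,0,-0.0009],[0,0,-0.2]],[[0,0,-0.0011],[0,0,-0.24]],[[0,0,-0.0013],[0,0,-0.28]],[[0,0,-0.0015],[0,0,-0.32]]]'

```text
time_s: 16.42
position: [0.5911, -0.0827, 0.162]
tcp_rot: [[0.997, 0.001, -0.075], [0.075, -0.002, 0.997], [0.001, -1.0, -0.002]]
force: [-0.8, -1.6, 8.6]
opening: 0.159
```

```bash
python3 st.py
```

```text
16.425 [ 0.59110229 -0.08268432  0.16198278] yaw 4.29482472868391 F [-0.84859349 -1.56971921  8.58626085] M [-0.29509543  0.46282104  0.20676581] q [-18.6  34.2  90.8  -0.1  54.9 -22.9] op 0.1586940749785224
```

Request:
play_rows --commands '[[[0,0,-0.0002],[0,0,-0.04]],[[0,0,-0.0004],[0,0,-0.08]],[[0,0,-0.0006],[0,0,-0.12]],[[0,0,-0.0008],[0,0,-0.16]],[[0,0,-0.001],[0,0,-0.2]],[[0,0,-0.0012],[0,0,-0.24]],[[0,0,-0.0014],[0,0,-0.28]],[[0,0,-0.0017],[0,0,-0.32]]]'

```text
time_s: 17.42
position: [0.5914, -0.0826, 0.1603]
tcp_rot: [[0.97, 0.002, 0.243], [-0.243, -0.002, 0.97], [0.002, -1.0, -0.001]]
force: [-2.7, -1.1, 8.6]
opening: 0.157
```

```bash
python3 st.py
```

```text
17.425 [ 0.59136028 -0.08261232  0.16031754] yaw -14.061462633678435 F [-2.66388301 -1.14255296  8.59711123] M [-0.16133058  0.38221546  0.1232371 ] q [-18.6  34.3  90.8  -0.1  54.7  -4.5] op 0.15659853753487607
```

Request:
play_rows --commands '[[[0,0,-0.0002],[0,0,-0.04]],[[0,0,-0.0004],[0,0,-0.08]],[[0,0,-0.0006],[0,0,-0.12]],[[0,0,-0.0008],[0,0,-0.16]],[[0,0,-0.001],[0,0,-0.2]],[[0,0,-0.0011],[0,0,-0.24]],[[0,0,-0.0012],[0,0,-0.28]],[[0,0,-0.0012],[0,0,-0.32]]]'

```text
time_s: 18.42
position: [0.5916, -0.0825, 0.1595]
tcp_rot: [[0.844, 0.003, 0.536], [-0.536, -0.002, 0.844], [0.003, -1.0, -0.0]]
force: [-1.7, -0.4, 10.3]
opening: 0.158
```

```bash
python3 st.py
```

```text
18.425 [ 0.59160642 -0.08253963  0.15952874] yaw -32.400321619046274 F [-1.67011035 -0.41543782 10.28341049] M [-0.11360908  0.43248768  0.17928184] q [-18.6  34.4  90.9  -0.1  54.5  13.8] op 0.1575274437902949
```

Request:
play_rows --commands '[[[0,0,0],[0,0,-0.03]],[[0,0,0],[0,0,-0.06]],[[0,0,0],[0,0,-0.09]],[[0,0,0],[0,0,-0.12]],[[0,0,0],[0,0,-0.15]],[[0,0,0],[0,0,-0.15]]]'

```text
time_s: 19.18
position: [0.5917, -0.0826, 0.1595]
tcp_rot: [[0.755, 0.003, 0.655], [-0.655, -0.002, 0.755], [0.003, -1.0, 0.0]]
force: [-1.9, -1.0, 9.3]
opening: 0.163
```

```bash
python3 st.py
```

```text
19.175 [ 0.59169413 -0.08258542  0.15954036] yaw -40.94390236477363 F [-1.85732507 -1.01646406  9.29953332] M [-0.0524556   0.42773065  0.007477  ] q [-18.6  34.4  90.9  -0.1  54.5  22.4] op 0.1631110177327928
```

Request:
play_rows --commands '[[[0,0,0],[0,0,-0.03]],[[0,0,0],[0,0,-0.06]],[[0,0,0],[0,0,-0.06]]]'

```text
time_s: 19.55
position: [0.5917, -0.0826, 0.1596]
tcp_rot: [[0.715, 0.003, 0.699], [-0.699, -0.002, 0.715], [0.004, -1.0, 0.001]]
force: [-2.6, -1.2, 9.3]
opening: 0.158
```

```bash
python3 st.py
```

```text
19.55 [ 0.59174162 -0.0826365   0.15955066] yaw -44.38386725537717 F [-2.59746532 -1.20042804  9.27669032] M [-0.11856685  0.33047997  0.04581761] q [-18.6  34.4  90.9  -0.1  54.5  25.8] op 0.15802868394345368
```

Level run reached (67° turned, z constant). Unload, open, back off.

Request:
play_rows --commands '[[[0,0,0.0008],[0,0,0]],[[0,0,0.0014],[0,0,0]],[[0,0,0.0014],[0,0,0]]]'

```text
time_s: 19.92
position: [0.5917, -0.0826, 0.1597]
tcp_rot: [[0.715, 0.003, 0.7], [-0.7, -0.002, 0.715], [0.003, -1.0, 0.001]]
force: [0.9, -2.7, 6.1]
opening: 0.158
```

Request:
play_rows --commands '[[[0,0,0],[0,0,0]],[[0,0,0],[0,0,0]],[[0,0,0],[0,0,0]],[[0,0,0],[0,0,0]],[[0,0,0],[0,0,0]]]' --gripper 0.05

```text
time_s: 20.55
position: [0.5906, -0.0817, 0.1589]
tcp_rot: [[0.714, -0.0, 0.7], [-0.7, 0.0, 0.714], [-0.0, -1.0, -0.0]]
force: [-0.5, -0.2, -0.4]
opening: 0.559
```

Request:
play_rows --commands '[[[0,0,0.01],[0,0,0]],[[0,0,0.03],[0,0,0]],[[0,0,0.06],[0,0,0]],[[0,0,0.09],[0,0,0]],[[0,0,0.11],[0,0,0]],[[0,0,0.12],[0,0,0]],[[0,0,0.12],[0,0,0]],[[0,0,0.12],[0,0,0]]]'

```text
time_s: 21.55
position: [0.5901, -0.0816, 0.2781]
tcp_rot: [[0.714, -0.002, 0.7], [-0.7, 0.001, 0.714], [-0.002, -1.0, -0.001]]
force: [-1.0, -0.4, -0.6]
opening: 0.572
```

```bash
python3 st.py
python3 - <<'E'
from h import *
from neck import fitneck
s,c,T=wrist();cv2.imwrite("pics/done.png",c["frame"][:,:,::-1])
_,W,_,_=fitneck(c,T,[.5906,-.0813],.0,1);z=W[...,2];r=np.hypot(W[...,0]-.5906,W[...,1]+.0813)
for n,lo,hi in(("bar",.155,.175),("roof",.122,.142)):
    m=((z>lo)&(z<hi)&(r<.045)).astype(np.uint8)
    cs,_=cv2.findContours(m,cv2.RETR_EXTERNAL,cv2.CHAIN_APPROX_NONE);k=max(cs,key=cv2.contourArea)
    mm=np.zeros_like(m);cv2.drawContours(mm,[k],-1,1,-1);q=W[(mm>0)&(m>0)]
    print(n,np.median(q[:,2]),cv2.minAreaRect((q[:,:2]*1000).astype(np.float32)),cv2.minEnclosingCircle((q[:,:2]*1000).astype(np.float32)))
    A=np.c_[q[:,:2]-[.5906,-.0813],np.ones(len(q))];k=np.abs(q[:,2]-np.median(q[:,2]))<.0025
    print(" plane",np.linalg.lstsq(A[k],q[k,2],rcond=None)[0])
m=(r>.05)&(r<.07)&(z>.09)&(z<.11);print("lid z",np.median(z[m]))
E
```

```text
21.55 [ 0.59008266 -0.08161386  0.27814495] yaw -44.40554922163098 F [-0.95173461 -0.4042484  -0.64216228] M [ 0.00385213 -0.02137107  0.00193815] q [-18.6  26.1  84.3   0.   69.7  25.8] op 0.5724238476879673
bar 0.1630947206510454 ((591.8272705078125, -82.27578735351562), (55.89535903930664, 13.875393867492676), 45.38075256347656) ((591.5980834960938, -82.2144546508789), 28.129222869873047)
 plane [-0.00215035  0.00066906  0.16308164]
roof 0.13137509130980685 ((591.6992797851562, -82.07867431640625), (72.52210235595703, 72.7171630859375), 54.651309967041016) ((591.7321166992188, -82.57278442382812), 37.19707489013672)
 plane [ 0.0004406  -0.00058419  0.13137609]
lid z 0.09920465710120058
```

View pics/done.png

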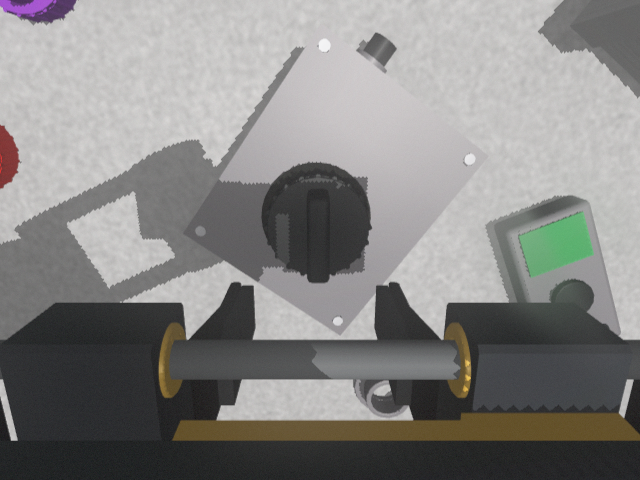

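```bash
python3 -c "
from rig import *
print(hand_in())"
```

```text
the job is handed in; nothing more can be done
None
```

The black cap is screwed fully home on the filler neck and let go, and the job is handed in. No verdict was reported.

- **What I did:** I took the cap by its bar and set it on the thread about 20° short of a gap. I turned it counter-clockwise until it dropped 9 mm with about 10 N of push, then screwed it clockwise 67°, until its height no longer changed. I unloaded the arm, opened the fingers and backed off 12 cm. It took about 22 s of the 72 s allowed.
- **Height:** the cap's roof is 32.2 mm above the lid and its bar top 63.9 mm. Fully home would be 32 and 64 mm.
- **Level and centring:** the cap is level within about 0.002 rad. It sits about 1.4 mm off the measured neck axis, which is within the 1.5 mm play and the 3 mm limit.
- **Forces:** the wrist force I read between moves never passed about 10 N, and it is near zero now that the fingers are clear.
- **Not checked:** I did not measure the bystanders again. Nothing the arm did came near them, and the meter and fitting were still in place in the last wrist view.
- **Disagreement:** the calculation for the cap's offset in the jaws fitted badly because the fingers hid part of it. I used its front edge and the position measured before the grip instead.

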